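Charge the mill jar with grinding balls

ROBOT

A 6-joint arm with a two-finger parallel gripper is mounted at the origin on the work surface. World frame = base frame: x ahead of the robot, y to its left, z up, the work surface at z = 0. Lengths are in m, angles in rad, forces in N, time in s.
With the tool pointing down it reaches from about 0.25 to 0.85 m from the base axis. Payload 12.5 kg.
Tool frame: the origin (TCP) lies at the very end of the fingers, on their centre line; the grasp point (between the pads) lies robot.grasp_offset behind it (robot.grasp_offset is the distance from the TCP to the grasp point, in m); z points along the fingers, y is the line along which they close (so a half turn about z gives the same grasp; the last joint's range is limited). The gripper opens to 93 mm and grips with 3 to 60 N. Pads are 15 mm wide; open, the fingers measure 128 mm over their backs; the gripper's body (75 mm by 188 mm) begins 65 mm behind the grasp point.
Start: joints at [-1.327, 0.351, 1.652, -0, 1.139, -0.085], TCP at [0.178, -0.521, 0.219] pointing down, gripper open.
Joint ranges: [-2.75, 2.75], [-0.79, 2.1], [0.01, 2.65], [-1.57, 4.71], [0.07, 3.14], [-2.87, 2.87]. Speed limits (rad/s): [2.22, 2.22, 2.79, 3.14, 3.14, 3.14].

INTERFACE

Orientations are given as a rotation vector (axis times angle).
In Python, from bench import robot gives the robot as it stands.
- The arm moves only by the tool arm_command, never from a script. Its argument "increments" is a list of rows, each a list of 5 numbers: the shift along the tool's x, y, z in cm, then the turn about the tool's z in degrees, then the opening, from 0 (shut) to 1 (fully open). A call has exactly 8 rows; each row shifts and turns the commanded pose from where the row before left it, along the tool's axes as they then stand; what a row does not reach is not made up. A row lasts 1/12 s, in which the tool goes at most 41.7 mm and 7.16 degrees, less where a joint would pass 70% of its speed; a pose out of reach is approached as far as the arm can. A call with a gripper value outside its range is refused whole. The fingers move at their own pace and stop on an object; the grip force is fixed at half the most. Time passes only in rows, so rows that do not move let the fingers close, or fill a call up. It gives the time, the measured TCP pose, the force, the opening and the grip force at its end, in the units of the state.
- robot.observe(): the state, without advancing time (a new reading comes with each control period).
- robot.camera(name): name is "scene" or "top"; returns a dict with "img" (480x640x3 uint8, blue, green, red), "range_z" (480x640 float32, m along the optical axis (not along the pixel's ray), 0 where there is no reading), "fovy" (degrees; the focal length in pixels is half the picture's height over the tangent of half this angle, whatever the lens; pixels are square), "cx", "cy" (the principal point, pixels), "eye" and "orientation" of the camera in the world. Camera axes: x right, y down, z forward; pixel columns grow to the right and rows downward; lengths in m; the calibration is good to about 2 mm. A picture is of the moment at which its call begins.
- robot.job_done(): hands the job in; it is judged then, once.
The state is a dict: "time": time; "qpos": joint angles; "qd": joint speeds; "effort": joint torques, N m; "ee_pos": TCP position; "ee_rot": TCP orientation; "force": force on the tool from outside, world axes, zero at the start; "torque": the same for the moment, N m; "opening": opening from 0.0 (shut) to 1.0 (fully open); "gripper_force": force on a finger pad.
Only numpy, scipy, OpenCV 4.12 (cv2) and the standard library are available. Lean on these libraries where they do the work, as an engineer would, in place of code of your own. Each camera call takes 0.05 s, during which the arm holds its last target. There are 200 camera calls.

TASK

Charge the small glass jar under the feed funnel: pull the funnel's thin gate plate all the way up by its top edge and leave it up, and tip all six steel balls from the scoop into the funnel so that they run down into the jar. Set the empty scoop back down flat on its tray. Leave the jar standing where it is and do not disturb the bottle, beaker and mortar.

Things in the scene. Friction and masses are not known exactly. Their poses are not given: they have to be found in the camera images.
- funnel: Fixed steel feed funnel on a white base 130 x 190 x 10. Origin: centre of the base's underside, z up. Mouth at z 175: 120 wide, y -19 to 90. Its floor slopes 32 degrees down to -y, into a throat 40 wide, 38 high (z 100 to 138) at y -22, closed by the gate. Behind that a covered pipe (axis y -46, top z 145) ends 5 above the jar. Balls run through freely when the gate is up.
- mouth (a point): Centre of the funnel's open mouth at rim level: funnel frame x 0, y +35, z 175.
- gate (a joint): Vertical slide of the funnel's gate plate, in m: 0 shut (starts at 0 to 0.006), 0.045 fully up at its stop. Friction of about 4 N holds it where it is left. Above 0.036 counts as fully up.
- gate_grip (a point): Centre of the black grip strip on the top edge of the thin gate plate (44 wide, 4 thick). Strip: 40 long (funnel x), 12 thick (funnel y), 14 high; axes as the funnel's. Shut, it lies at funnel x 0, y -25, z 207, 32 above the rim; it rises with the plate. Pinch across its thickness from above.
- jar: Small narrow glass jar standing loose on the funnel's base under the pipe: outside diameter 58, height 62, inside diameter 52, floor 4 thick. Origin: centre of its underside, z up.
- tray: Fixed white enamel tray 260 x 140, floor top at z 4, rim 11 high and 5 thick. Origin: centre of its underside; x along its length.
- scoop: Loose steel scoop, about 0.17 kg. Origin: centre of the pan's underside, z up, nose to -x, handle to +x. Pan 50 wide inside, walls 26 high, back wall 40 high at x 35. At the front the floor rises as a 30 degree ramp to an open lip at x -60, z 17: dip the nose well past 30 degrees to pour. Handle: black bar 16 wide, 16 high (z 34 to 50), x 33 to 143. Starts flat on the tray.
- scoop_grip (a point): Grip point in the middle of the handle's section, 35 behind the back wall and about 50 to 60 behind the centre of mass (a firm grip stops it drooping): scoop frame x 70, y 0, z 42; axes as the scoop's.
- scoop_nose (a point): Middle of the scoop's pouring lip: scoop frame x -60, y 0, z 17.
- ball0: Steel grinding ball, diameter 14, 11 g, starts loose in the scoop's pan. Origin: its centre.
- ball1: Steel grinding ball, diameter 14, 11 g, starts loose in the scoop's pan. Origin: its centre.
- ball2: Steel grinding ball, diameter 14, 11 g, starts loose in the scoop's pan. Origin: its centre.
- ball3: Steel grinding ball, diameter 14, 11 g, starts loose in the scoop's pan. Origin: its centre.
- ball4: Steel grinding ball, diameter 14, 11 g, starts loose in the scoop's pan. Origin: its centre.
- ball5: Steel grinding ball, diameter 14, 11 g, starts loose in the scoop's pan. Origin: its centre.
- bottle: Bystander: white plastic bottle with blue cap, diameter 60, height 130, loose. Origin: centre of its underside.
- beaker: Bystander: empty glass beaker, diameter 70, height 85, loose. Origin: centre of its underside.
- mortar: Bystander: white ceramic mortar bowl, diameter 90, height 55, loose. Origin: centre of its underside.
Not all that is in view belongs to the job. Of the things that look like the funnel, the smaller one is meant.

How it is judged:
At the end, for the whole second after the job is handed in: All six balls are inside the upright jar (centres within 27 mm of its axis, below 60 mm), the gate plate is up by over 36 mm, and the scoop rests level (0.08 rad) on the tray floor (origin under 10 mm above the tray underside, within 90 mm along and 45 mm across of its centre) (horizontal distance between each of ball0, ball1, ball2, ball3, ball4, ball5 and jar below 0.027 m and z of ball0 in the frame of jar between 0 and 0.06 m and z of ball1 in the frame of jar between 0 and 0.06 m and z of ball2 in the frame of jar between 0 and 0.06 m and z of ball3 in the frame of jar between 0 and 0.06 m and z of ball4 in the frame of jar between 0 and 0.06 m and z of ball5 in the frame of jar between 0 and 0.06 m and angle between jar's own z axis and vertical below 0.1 rad and value of joint gate above 0.036 m and angle between scoop's own z axis and vertical below 0.08 rad and z of scoop in the frame of tray between 0 and 0.01 m and x of scoop in the frame of tray between -0.09 and 0.09 m and y of scoop in the frame of tray between -0.045 and 0.045 m and linear speed of scoop below 0.02 m/s); the robot touches nothing.
It fails at once if the bottle is shifted more than 30 mm or tipped (distance of bottle from where it was at the start of the episode above 0.03 m or angle between bottle's own z axis and vertical above 0.35 rad).
It fails at once if the beaker is shifted more than 30 mm or tipped (distance of beaker from where it was at the start of the episode above 0.03 m or angle between beaker's own z axis and vertical above 0.35 rad).
It fails at once if the mortar is shifted more than 30 mm or tipped (distance of mortar from where it was at the start of the episode above 0.03 m or angle between mortar's own z axis and vertical above 0.35 rad).
It fails at once if the jar is taken from its place under the pipe (shifted more than 30 mm) or tipped (distance of jar from where it was at the start of the episode above 0.03 m or angle between jar's own z axis and vertical above 0.35 rad).
It also fails if it takes over 61 s, if anything falls off the work surface, if the arm or the gripper's body presses on something with over 40 N, if the wrist force passes 120 N, or if a joint passes its speed limit or range.

## Working session

There is one attempt and no reset: what is moved stays moved. The work goes in short steps, Python scripts to look and compute and a tool call to move; the robot and the scene stay as the last step left them, time stands still between calls to the robot, and variables do not carry over. Pictures are saved under pics/ and viewed, at most 10 in all, crops included, and the job is handed in when it is done.

Besides the shell and the picture viewer there is one more tool, called after ">>>" in YAML: its name, and indented under it one key for each argument. arm_command: Moves the arm, as the interface text tells. Its arguments: {"type":"object","properties":{"increments":{"type":"array"}},"required":["increments"]}

```bash
mkdir -p pics
cat > h.py <<'E'
import numpy as np, cv2, pickle
from scipy.spatial.transform import Rotation as R
def K(c): return 240/np.tan(np.radians(c["fovy"])/2)
def rot(c):
    o=np.array(c["orientation"],float)
    return o if o.shape==(3,3) else (R.from_rotvec(o).as_matrix() if o.size==3 else R.from_quat(o).as_matrix())
def cloud(c):
    f=K(c); v,u=np.mgrid[:480,:640]; z=c["range_z"]
    p=np.stack([(u-c["cx"])/f*z,(v-c["cy"])/f*z,z],-1)
    return p@rot(c).T+np.array(c["eye"])
E
python3 - <<'E'
from h import *
from bench import robot
s=robot.observe(); print({k:np.round(v,3) for k,v in s.items()}, robot.grasp_offset)
for n in("scene","top"):
    c=robot.camera(n); pickle.dump(c,open(n+"0.pkl","wb")); cv2.imwrite(f"pics/{n}0.png",c["img"])
    print(n,c["fovy"],c["cx"],c["cy"],c["eye"],c["orientation"])
E
```

```text
{'time': np.float64(0.0), 'qpos': array([-1.327,  0.351,  1.652, -0.   ,  1.139, -0.085]), 'qd': array([ 0.   , -0.001,  0.001, -0.   , -0.001,  0.001]), 'effort': array([ 1.0000e-03, -4.9731e+01, -2.8525e+01,  7.0000e-02,  2.6000e-02,
       -0.0000e+00]), 'ee_pos': array([ 0.178, -0.52 ,  0.218]), 'ee_rot': array([-3.098, -0.514,  0.   ]), 'force': array([ 0.415, -0.533, -0.65 ]), 'torque': array([-0.001, -0.084,  0.006]), 'gripper_force': np.float64(0.0), 'opening': np.float64(1.0)} 0.0188
scene 57.21505766723758 314.0049759513788 241.97696659281164 [ 0.99420564 -0.06857434  0.85779714] [-2.08788188 -1.55466748  0.51604329]
top 54.502483001761945 317.03584337252767 242.39411665143743 [0.40156323 0.03766225 1.03839183] [-2.15226618  2.16034495 -0.1443587 ]
```

View pics/scene0.png

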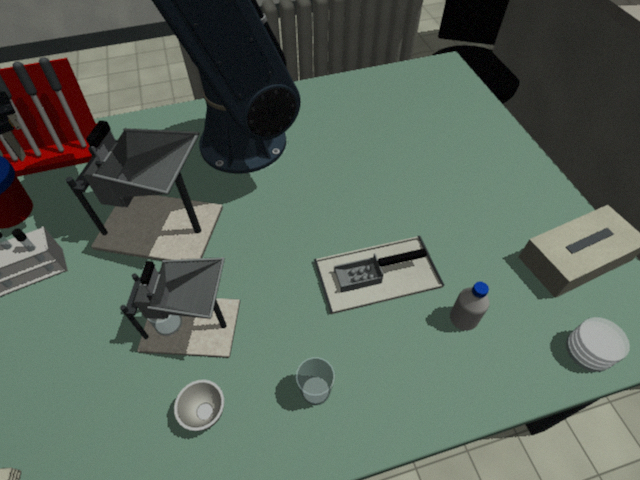

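View pics/top0.png

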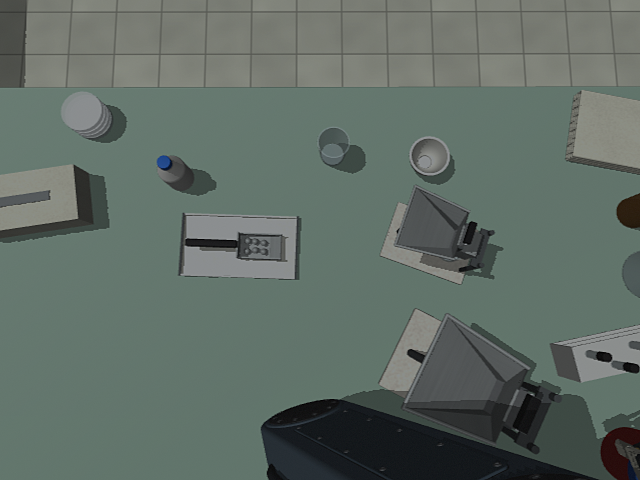

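Two candidates for the funnel: the small one (top px 435,225; scene px 180,300, jar under it) and the large one (top px 470,380; scene px 145,175). The smaller one, with its jar, near the mortar fits the text. I'll confirm this in a crop while measuring.

Run:
```python
from h import *
T=pickle.load(open("top0.pkl","rb")); S=pickle.load(open("scene0.pkl","rb"))
a=cv2.resize(T["img"][180:300,370:510],None,fx=2.8,fy=2.8,interpolation=3)
b=cv2.resize(S["img"][240:370,110:250],None,fx=2.8,fy=2.8,interpolation=3)
h=max(a.shape[0],b.shape[0]); pad=lambda i:cv2.copyMakeBorder(i,0,h-i.shape[0],0,0,0)
cv2.imwrite("pics/crop.png",np.hstack([pad(a),pad(b)]))
def rect(P,name):
    r=cv2.minAreaRect((P[:,:2]*1000).astype(np.float32)); print(name,len(P),np.round(r[0],1),np.round(r[1],1),round(r[2],1),"z",np.round(np.percentile(P[:,2],[2,50,98]),4),"med",np.round(np.median(P,0),4))
for n,c,box_f,box_s in(("top",T,(180,300,370,510),(205,285,175,305)),("scene",S,(240,370,110,250),(230,315,310,450))):
    P=cloud(c); g=c["img"].max(-1)
    for nm,bx,lo,hi in(("strip",box_f,.198,.225),("rim",box_f,.171,.179),("scoop hi",box_s,.044,.06),("tray rim",box_s,.008,.016)):
        p=P[bx[0]:bx[1],bx[2]:bx[3]]; gg=g[bx[0]:bx[1],bx[2]:bx[3]]
        m=(p[...,2]>lo)&(p[...,2]<hi)
        if nm in("strip",): m&=gg<60
        if nm=="scoop hi": m&=gg<60
        m=cv2.morphologyEx(m.astype(np.uint8),cv2.MORPH_OPEN,np.ones((2,2))) .astype(bool) if nm!="rim" else m
        if m.any(): 
            rect(p[m],n+" "+nm)
            v,u=np.nonzero(m); print("   px",u.min()+bx[2],u.max()+bx[2],v.min()+bx[0],v.max()+bx[0])
```

```text
top strip 182 [ 537.1 -280.1] [ 35.8 115.5] 19.2 z [0.143  0.2194 0.2228] med [ 0.5236 -0.2401  0.2194]
   px 464 477 223 245
top rim 754 [ 545.  -188.5] [124.2 123.2] 69.9 z [0.1712 0.176  0.1788] med [ 0.5516 -0.1715  0.176 ]
   px 394 470 185 260
top scoop hi 395 [529. 263.] [119.2  14. ] 87.4 z [0.0024 0.0538 0.0577] med [0.5273 0.257  0.0538]
   px 187 238 240 248
top tray rim 691 [502.4 184.9] [302.3 189.5] 87.7 z [-0.0016  0.0093  0.0174] med [0.5268 0.175  0.0093]
   px 180 299 214 279
scene strip 215 [ 740.7 -153.6] [533.9  32.5] 21.9 z [0.1942 0.2171 0.2208] med [ 0.5287 -0.2386  0.2171]
   px 141 154 262 285
scene rim 839 [ 542.8 -187.7] [125.2 124.6] 69.1 z [0.1713 0.1759 0.1789] med [ 0.5429 -0.1713  0.1759]
   px 147 224 257 318
scene scoop hi 354 [721.9 101.1] [ 92.1 635.1] 49.8 z [0.0038 0.0524 0.0565] med [0.5333 0.2596 0.0524]
   px 379 427 249 266
scene tray rim 807 [730.4 154.9] [287.7 628.8] 74.3 z [0.0005 0.0092 0.0155] med [0.5406 0.172  0.0092]
   px 316 445 236 312
```

View pics/crop.png

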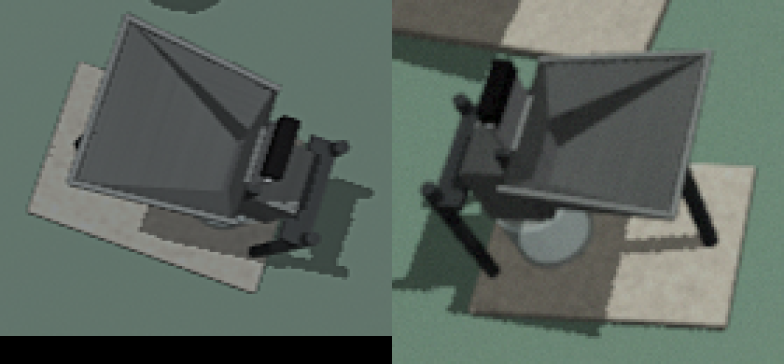

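The crop shows the small funnel with the black strip (top px ~470,234) on its gate and the jar under the pipe: this is the one meant. Now I'll refine the frames.

```bash
cat >> h.py <<'E'
def dense(P,r=.03):
    from scipy.spatial import cKDTree
    t=cKDTree(P[:,:2]); k=np.array([len(x) for x in t.query_ball_point(P[:,:2],.006)]); return P[k>=6]
def mar(P,name):
    P=dense(P); r=cv2.minAreaRect((P[:,:2]*1000).astype(np.float32))
    e=np.linalg.svd(P[:,:2]-P[:,:2].mean(0),full_matrices=False)[2][0]
    print(name,len(P),"c",np.round(r[0],1),"size",np.round(r[1],1),"ang",round(r[2],1),"pca",round(float(np.degrees(np.arctan2(e[1],e[0])))%180,1),"z",np.round(np.percentile(P[:,2],[5,50,95])*1000,1))
    return P
def inbox(c,x0,x1,y0,y1,z0,z1):
    P=cloud(c); m=(c["range_z"]>0)&(P[...,0]>x0)&(P[...,0]<x1)&(P[...,1]>y0)&(P[...,1]<y1)&(P[...,2]>z0)&(P[...,2]<z1); return P[m],c["img"][m].astype(int)
E
python3 - <<'E'
from h import *
C={n:pickle.load(open(n+"0.pkl","rb")) for n in("top","scene")}
acc={}
for n,c in C.items():
    def go(nm,b,f=None):
        P,g=inbox(c,*b); 
        if f: P=P[f(g)]
        if len(P)>20: acc.setdefault(nm,[]).append(mar(P,n+" "+nm))
    dark=lambda g:g.max(1)<60; bright=lambda g:g.min(1)>90
    go("strip",(.47,.58,-.30,-.2,.20,.24),dark)
    go("rim",(.4,.7,-.29,-.05,.172,.179))
    go("base",(.4,.7,-.32,-.04,.006,.014))
    go("handle",(.45,.6,.12,.36,.046,.06),dark)
    go("tray",(.4,.7,.05,.36,.0085,.016))
    go("pan",(.45,.6,.12,.25,.018,.035))
    go("back",(.45,.6,.18,.24,.034,.044))
for k,v in acc.items():
    if len(v)==2: mar(np.vstack(v),"BOTH "+k)
E
```

```text
top strip 185 c [ 525.5 -240. ] size [12.5 39.9] ang 70.3 pca 161.3 z [209.6 219.3 222.1]
top rim 675 c [ 545.  -188.5] size [124.2 123.2] ang 69.9 pca 76.0 z [172.4 176.3 178.6]
top base 1827 c [ 534.7 -216.3] size [190.8 130.6] ang 69.8 pca 55.0 z [ 7.3 10.4 13.1]
top handle 390 c [530.3 258.9] size [109.1  16.2] ang 88.0 pca 87.7 z [50.  54.1 57.2]
top tray 875 c [567.1 206.7] size [264.5 215.4] ang 88.0 pca 85.4 z [ 8.9 11.3 14.9]
top pan 304 c [526.7 162. ] size [84.9 56.1] ang 87.9 pca 88.7 z [18.4 23.8 33.3]
top back 35 c [532.6 204.9] size [ 4.1 45.5] ang 87.0 pca 178.1 z [34.6 41.6 43.8]
scene strip 219 c [ 526.2 -240.2] size [13.8 39.6] ang 68.3 pca 158.7 z [206.8 218.3 220.6]
scene rim 750 c [ 542.8 -187.6] size [125.1 124.6] ang 69.1 pca 79.2 z [172.5 176.2 178.6]
scene base 3159 c [ 574.9 -231.6] size [190.3 221.3] ang 69.7 pca 88.5 z [ 7.8 10.3 12.8]
scene handle 333 c [529.8 258.9] size [110.3  15.9] ang 88.9 pca 87.9 z [47.4 53.5 56.3]
scene tray 940 c [574.9 205.7] size [262.2 239.2] ang 87.7 pca 80.9 z [ 8.8 11.  14.8]
scene pan 452 c [523.7 163.3] size [87.3 59.9] ang 89.1 pca 78.2 z [18.4 24.2 32.1]
scene back 44 c [527.5 206.7] size [ 5.5 55.9] ang 88.3 pca 178.5 z [34.5 40.6 43.9]
BOTH strip 404 c [ 525.8 -240.1] size [13.8 40.6] ang 68.3 pca 159.9 z [208.4 218.7 221.5]
BOTH rim 1425 c [ 543.4 -187.9] size [125.1 125.6] ang 69.3 pca 76.3 z [172.4 176.3 178.6]
BOTH base 4981 c [ 533.9 -216.3] size [190.9 132.9] ang 70.1 pca 71.4 z [ 7.6 10.3 12.9]
BOTH handle 723 c [530.1 258.9] size [110.3  16.8] ang 88.8 pca 87.8 z [48.5 53.9 56.8]
BOTH tray 1783 c [575.1 205.4] size [262.7 239.4] ang 87.9 pca 83.8 z [ 8.8 11.1 14.8]
BOTH pan 756 c [523.9 163.3] size [86.6 61. ] ang 89.7 pca 82.2 z [18.4 24.2 32.5]
BOTH back 79 c [527.5 206.3] size [ 6.2 55.9] ang 87.5 pca 178.2 z [34.5 41.3 43.8]
```

>>> arm_command:
  increments:
    - [0, 0, -3.5, 0, 0.35]
    - [0, 0, -3.5, 0, 0.35]
    - [0, 0, -3.5, 0, 0.35]
    - [0, 0, -3.5, 0, 0.35]
    - [3.2, -1.2, 0, 0, 0.35]
    - [3.2, -1.2, 0, 0, 0.35]
    - [3.2, -1.2, 0, 0, 0.35]
    - [3.2, -1.2, 0, 0, 0.35]

```text
time: 0.77
ee_pos: [0.2841, -0.4326, 0.3585]
ee_rot: [-3.099, -0.513, 0.0]
force: [-0.0, -1.1, -0.2]
opening: 0.472
gripper_force: 0.0
```

>>> arm_command:
  increments:
    - [3.2, -1.2, 0, 0, 0.35]
    - [3.2, -1.2, 0, 0, 0.35]
    - [3.2, -1.2, 0, 0, 0.35]
    - [3.2, -1.2, 0, 0, 0.35]
    - [3.2, -1.2, 0, 0, 0.35]
    - [3.2, -1.2, 0, 0, 0.35]
    - [3.2, -1.2, 0, 0, 0.35]
    - [3.2, -1.2, 0, 0, 0.35]

```text
time: 1.43
ee_pos: [0.4956, -0.2588, 0.3584]
ee_rot: [-3.099, -0.514, 0.001]
force: [-0.0, -1.3, -0.3]
opening: 0.348
gripper_force: 0.0
```

>>> arm_command:
  increments:
    - [0, 0, 0, 6.5, 0.35]
    - [0, 0, 0, 6.5, 0.35]
    - [0, 0, 0, 6.5, 0.35]
    - [0, 0, 0, 6.5, 0.35]
    - [0, 0, 0, 6.5, 0.35]
    - [0, 0, 0, 6.4, 0.35]
    - [0, 0, 0, 0, 0.35]
    - [0, 0, 0, 0, 0.35]

```text
time: 2.1
ee_pos: [0.4945, -0.2602, 0.3584]
ee_rot: [-3.094, 0.542, 0.001]
force: [0.3, 0.3, -0.2]
opening: 0.35
gripper_force: 0.0
```

```bash
cat > st.py <<'E'
from h import *
from bench import robot
import sys
s=robot.observe(); M=R.from_rotvec(s["ee_rot"]).as_matrix(); p=s["ee_pos"]
print("t",round(s["time"],2),"tcp",np.round(p*1000,1),"q",np.round(s["qpos"],2),"yang",np.round(np.degrees(np.arctan2(M[1,1],M[0,1])),2),"zt",np.round(M[:,2],3),"F",np.round(s["force"],1),"open",np.round(s["opening"],3),"gf",np.round(s["gripper_force"],1))
if len(sys.argv)>3:
    t=np.array([float(x) for x in sys.argv[1:4]])/1000; print("tool delta cm",np.round((t-p)@M*100,2))
if len(sys.argv)>4: print("turn",np.round((np.degrees(np.arctan2(M[1,1],M[0,1]))-float(sys.argv[4])+90)%180-90,2))
E
python3 st.py 525.8 -240 196 69.9
```

```text
t 2.1 tcp [ 494.5 -260.2  358.4] q [-0.57  0.26  1.43  0.    1.45  1.35] yang -109.86 zt [-0.  0. -1.] F [ 0.3  0.3 -0.2] open 0.35 gf 0.0
tool delta cm [ 2.27 -2.96 16.24]
turn 0.24
```

>>> arm_command:
  increments:
    - [1.1, -1.5, 0, 0, 0.35]
    - [1.15, -1.45, 0, 0.2, 0.35]
    - [0, 0, 3, 0, 0.35]
    - [0, 0, 3, 0, 0.35]
    - [0, 0, 3, 0, 0.35]
    - [0, 0, 2, 0, 0.35]
    - [0, 0, 1, 0, 0.35]
    - [0, 0, 0, 0, 0.35]

```text
time: 2.77
ee_pos: [0.525, -0.2399, 0.2367]
ee_rot: [-3.092, 0.549, 0.005]
force: [0.6, 0.1, 0.4]
opening: 0.351
gripper_force: 0.0
```

```bash
python3 st.py 525.8 -240 196 69.9
python3 - <<'E'
from h import *
from bench import robot
c=robot.camera("scene"); cv2.imwrite("pics/s1.png",cv2.resize(c["img"][170:380,60:340],None,fx=2.5,fy=2.5))
E
```

```text
t 2.77 tcp [ 525.  -239.9  236.7] q [-0.51  0.38  1.56 -0.    1.2   1.41] yang -110.12 zt [-0.003  0.002 -1.   ] F [0.6 0.1 0.4] open 0.351 gf 0.0
tool delta cm [ 0.09 -0.01  4.07]
turn -0.02
```

View pics/s1.png

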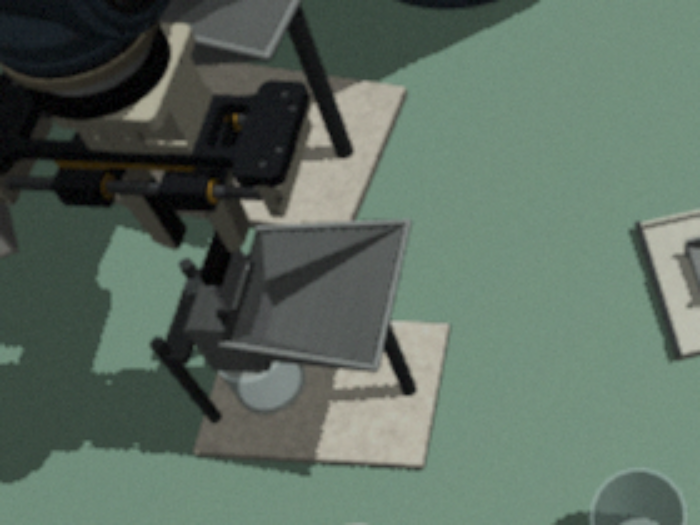

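Fingers (crop ~ 165-240,220) straddle the black strip (~215,258); nothing else is near.

>>> arm_command:
  increments:
    - [0.1, 0, 2, 0, 0.35]
    - [0, 0, 1.4, 0, 0.35]
    - [0, 0, 0.6, 0, 0.35]
    - [0, 0, 0, 0, 0.35]
    - [0, 0, 0, 0, 0]
    - [0, 0, 0, 0, 0]
    - [0, 0, 0, 0, 0]
    - [0, 0, 0, 0, 0]

```text
time: 3.48
ee_pos: [0.527, -0.241, 0.1995]
ee_rot: [3.092, -0.552, 0.002]
force: [-1.0, -2.1, 3.3]
opening: 0.12
gripper_force: 30.0
```

```bash
python3 st.py 525.8 -240 196 69.9
```

```text
t 3.48 tcp [ 527.  -241.   199.5] q [-0.51  0.42  1.59 -0.    1.12  1.42] yang -110.25 zt [ 0.001 -0.001 -1.   ] F [-1.  -2.1  3.3] open 0.12 gf 30.0
tool delta cm [-0.15 -0.05  0.35]
turn -0.15
```

>>> arm_command:
  increments:
    - [0, 0, -0.6, 0, 0]
    - [0, 0, -0.8, 0, 0]
    - [0, 0, -0.8, 0, 0]
    - [0, 0, -0.8, 0, 0]
    - [0, 0, -0.6, 0, 0]
    - [0, 0, -0.3, 0, 0]
    - [0, 0, -0.2, 0, 0]
    - [0, 0, 0, 0, 0]

```text
time: 4.15
ee_pos: [0.5269, -0.2409, 0.2395]
ee_rot: [3.092, -0.553, 0.001]
force: [4.5, -5.2, -6.7]
opening: 0.124
gripper_force: 30.0
```

```bash
python3 st.py 525.8 -240 196 69.9
```

```text
t 4.15 tcp [ 526.9 -240.9  239.5] q [-0.51  0.38  1.55 -0.    1.21  1.42] yang -110.26 zt [ 0.    -0.001 -1.   ] F [ 4.5 -5.2 -6.7] open 0.124 gf 30.0
tool delta cm [-0.14 -0.05  4.35]
turn -0.16
```

>>> arm_command:
  increments:
    - [0, 0, -0.2, 0, 0]
    - [0, 0, -0.1, 0, 0]
    - [0, 0, 0, 0, 0.35]
    - [0, 0, 0, 0, 0.35]
    - [0, 0, 0, 0, 0.35]
    - [0, 0, -2, 0, 0.35]
    - [0, 0, -3, 0, 0.35]
    - [0, 0, -3, 0, 0.4]

```text
time: 4.82
ee_pos: [0.5263, -0.2401, 0.3238]
ee_rot: [-3.092, 0.552, 0.002]
force: [0.7, -0.0, 1.0]
opening: 0.376
gripper_force: 0.0
```

>>> arm_command:
  increments:
    - [0, 0, 0, -6.8, 0.5]
    - [0, 0, 0, -6.8, 0.5]
    - [0, 0, 0, -6.8, 0.5]
    - [0, 0, 0, -6.8, 0.5]
    - [0, 0, 0, -6.8, 0.5]
    - [0, 0, 0, -6.8, 0.5]
    - [0, 0, 0, -6.8, 0.5]
    - [0, 0, 0, -6.8, 0.5]

```text
time: 5.48
ee_pos: [0.5267, -0.2403, 0.3233]
ee_rot: [3.0, 0.931, 0.001]
force: [-0.0, -0.3, 0.5]
opening: 0.5
gripper_force: 0.0
```

>>> arm_command:
  increments:
    - [0, 0, 0, -6.8, 0.5]
    - [0, 0, 0, -6.8, 0.5]
    - [0, 0, 0, -6.8, 0.5]
    - [0, 0, 0, -6.8, 0.5]
    - [0, 0, 0, -6.8, 0.5]
    - [0, 0, 0, -6.8, 0.5]
    - [0, 0, 0, -6.8, 0.5]
    - [0, 0, 0, -6, 0.5]

```text
time: 6.15
ee_pos: [0.5266, -0.2403, 0.3233]
ee_rot: [2.258, 2.184, 0.0]
force: [0.2, 0.2, 0.4]
opening: 0.5
gripper_force: 0.0
```

```bash
python3 st.py 529.4 240.9 150 -2.1
python3 - <<'E'
from h import *
from bench import robot
for n in("scene","top"):
    c=robot.camera(n); P,g=inbox(c,.47,.58,-.30,-.2,.2,.30); P=P[g.max(1)<60]; 
    if len(P)>20: mar(P,n)
c=robot.camera("scene"); cv2.imwrite("pics/s2.png",c["img"])
E
```

```text
t 6.15 tcp [ 526.6 -240.3  323.3] q [-0.51  0.32  1.43  0.    1.39 -0.48] yang -1.9 zt [ 0.  0. -1.] F [0.2 0.2 0.4] open 0.5 gf 0.0
tool delta cm [48.1  -1.33 17.33]
turn 0.2
scene 260 c [ 526.1 -240.2] size [14.2 41. ] ang 70.0 pca 157.6 z [239.  258.  260.4]
top 212 c [ 525.5 -239.7] size [12.4 41.2] ang 71.4 pca 161.8 z [245.8 258.9 261.5]
```

>>> arm_command:
  increments:
    - [4, 0, 0, 0, 0.5]
    - [4, 0, 0, 0, 0.5]
    - [4, 0, 0, 0, 0.5]
    - [4, 0, 0, 0, 0.5]
    - [4, 0, 0, 0, 0.5]
    - [4, 0, 0, 0, 0.5]
    - [4, 0, 0, 0, 0.5]
    - [4, 0, 0, 0, 0.5]

```text
time: 6.97
ee_pos: [0.539, 0.0812, 0.3232]
ee_rot: [2.269, 2.172, 0.001]
force: [0.4, -0.4, -0.2]
opening: 0.501
gripper_force: 0.0
```

>>> arm_command:
  increments:
    - [4, -0.3, 0, 0, 0.5]
    - [4, -0.3, 0, 0, 0.5]
    - [4, -0.3, 0, 0, 0.5]
    - [2.9, -0.4, 1, 0.2, 0.5]
    - [0, 0, 4, 0, 0.5]
    - [0, 0, 4, 0, 0.5]
    - [0, 0, 4, 0, 0.5]
    - [0, 0, 3, 0, 0.5]

```text
time: 7.63
ee_pos: [0.5311, 0.2286, 0.1599]
ee_rot: [-2.272, -2.168, 0.003]
force: [0.2, 0.2, -0.2]
opening: 0.5
gripper_force: 0.0
```

```bash
python3 st.py 529 229 28 -2.1
python3 - <<'E'
from h import *
from bench import robot
for n in ("scene","top"):
    c=robot.camera(n); P,g=inbox(c,.45,.6,.2,.36,.046,.06); P=P[g.max(1)<60]
    if len(P)>20: mar(P,n+" handle")
E
```

```text
t 7.63 tcp [531.1 228.6 159.9] q [0.33 0.47 1.63 0.   1.04 0.37] yang -2.67 zt [-0.002 -0.001 -1.   ] F [ 0.2  0.2 -0.2] open 0.5 gf 0.0
tool delta cm [ 0.04 -0.18 13.19]
turn -0.57
scene handle 322 c [529.9 259.9] size [108.8  16.3] ang 89.0 pca 88.1 z [47.8 53.6 56.6]
top handle 28 c [529.1 206.9] size [15.7  8.3] ang 12.6 pca 11.9 z [46.8 52.4 56.6]
```

>>> arm_command:
  increments:
    - [0, -0.2, 3, -0.5, 0.5]
    - [0, 0, 3, 0, 0.5]
    - [0, 0, 3, 0, 0.5]
    - [0, 0, 2, 0, 0.5]
    - [0, 0, 1.2, 0, 0.5]
    - [0, 0, 0.8, 0, 0.5]
    - [0, 0, 0, 0, 0.5]
    - [0, 0, 0, 0, 0.4]

```text
time: 8.4
ee_pos: [0.5312, 0.2289, 0.034]
ee_rot: [2.259, 2.182, 0.002]
force: [0.2, -0.1, -0.0]
opening: 0.463
gripper_force: 0.0
```

```bash
python3 st.py 529 229 28 -2.1
```

```text
t 8.4 tcp [531.2 228.9  34. ] q [0.33 0.65 1.7  0.   0.79 0.36] yang -2.0 zt [ 0.002  0.001 -1.   ] F [ 0.2 -0.1 -0. ] open 0.463 gf 0.0
tool delta cm [-0.   -0.22  0.6 ]
turn 0.1
```

>>> arm_command:
  increments:
    - [0, -0.2, 0.4, 0, 0.3]
    - [0, 0, 0.2, 0, 0.3]
    - [0, 0, 0, 0, 0.2]
    - [0, 0, 0, 0, 0]
    - [0, 0, 0, 0, 0]
    - [0, 0, 0, 0, 0]
    - [0, 0, 0, 0, 0]
    - [0, 0, 0, 0, 0]

```text
time: 9.07
ee_pos: [0.5284, 0.2288, 0.0269]
ee_rot: [2.259, 2.183, 0.001]
force: [-0.3, 0.7, 3.6]
opening: 0.171
gripper_force: 29.9
```

>>> arm_command:
  increments:
    - [0, 0, -0.3, 0, 0]
    - [0, 0, -0.6, 0, 0]
    - [0, 0, -0.8, 0, 0]
    - [0, 0, -0.8, 0, 0]
    - [0, 0, -0.8, 0, 0]
    - [0, 0, -0.6, 0, 0]
    - [0, 0, 0, 0, 0]
    - [0, 0, 0, 0, 0]

```text
time: 9.73
ee_pos: [0.5284, 0.2288, 0.0661]
ee_rot: [2.259, 2.183, 0.001]
force: [1.2, -0.0, -2.3]
opening: 0.167
gripper_force: 29.9
```

```bash
cat >> h.py <<'E'
def tilt(c,g,ax,name=""):
    # points of the scoop in plane along ax through g (grasp point xy): fit handle dark top tilt
    P=cloud(c); m=c["range_z"]>0; ax=np.array(ax); n=np.array([-ax[1],ax[0]])
    d=P[...,:2]-np.array(g[:2]); s=d@ax; l=d@n; z=P[...,2]
    out=[]
    for a in range(-120,100,10):
        k=m&(s>a/1000)&(s<(a+10)/1000)&(abs(l)<.03)&(z>g[2]-.15)&(z<g[2]+.12)
        out.append((a+5,int(k.sum()),round(float(np.percentile(z[k],90))*1000) if k.sum()>3 else None,round(float(np.percentile(z[k],10))*1000) if k.sum()>3 else None))
    print(name,out)
E
python3 st.py
python3 - <<'E'
from h import *
from bench import robot
s=robot.observe(); g=s["ee_pos"]+[0,0,.0188]
for n in ("scene","top"):
    c=robot.camera(n); tilt(c,g,(.037,.999),n); cv2.imwrite(f"pics/{n}3.png",cv2.resize(c["img"][180:320,290:470] if n=="scene" else c["img"][180:300,160:320],None,fx=3,fy=3))
E
```

```text
t 9.73 tcp [528.4 228.8  66.1] q [0.33 0.59 1.7  0.   0.85 0.36] yang -1.96 zt [ 0.001  0.    -1.   ] F [ 1.2 -0.  -2.3] open 0.167 gf 29.9
scene [(-115, 193, 62, 3), (-105, 191, 66, 3), (-95, 164, 65, 5), (-85, 189, 66, 4), (-75, 157, 66, 4), (-65, 179, 66, 4), (-55, 159, 67, 4), (-45, 184, 65, 4), (-35, 290, 174, 5), (-25, 508, 193, 45), (-15, 136, 195, 3), (-5, 195, 195, 4), (5, 173, 194, 3), (15, 168, 196, 3), (25, 58, 194, 3), (35, 64, 175, 3), (45, 49, 91, 3), (55, 46, 7, 3), (65, 41, 7, 3), (75, 68, 94, 2), (85, 55, 94, 3), (95, 43, 6, 2)]
top [(-115, 185, 62, 4), (-105, 137, 63, 5), (-95, 135, 61, 45), (-85, 155, 67, 22), (-75, 136, 68, 43), (-65, 153, 65, 42), (-55, 130, 65, 38), (-45, 155, 60, 5), (-35, 98, 63, 6), (-25, 13, 55, 45), (-15, 0, None, None), (-5, 0, None, None), (5, 0, None, None), (15, 0, None, None), (25, 0, None, None), (35, 0, None, None), (45, 0, None, None), (55, 0, None, None), (65, 0, None, None), (75, 0, None, None), (85, 0, None, None), (95, 0, None, None)]
```

View pics/scene3.png

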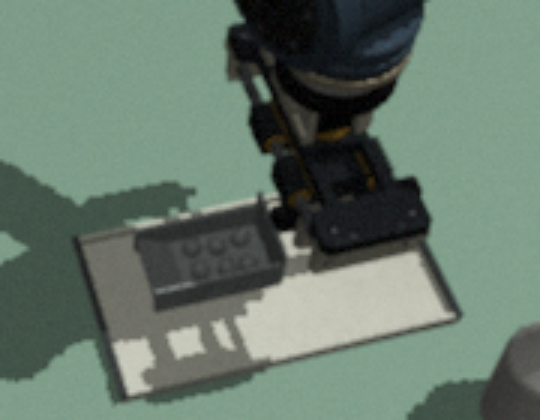

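The pan (crop ~205,265) hangs level with all six balls in it. I'll lift, turn it to the funnel's direction, then travel.

>>> arm_command:
  increments:
    - [0, 0, -1, 0, 0]
    - [0, 0, -2, 0, 0]
    - [0, 0, -3, 0, 0]
    - [0, 0, -3, 0, 0]
    - [0, 0, -3, 0, 0]
    - [0, 0, -2.5, 0, 0]
    - [0, 0, -1.7, 0, 0]
    - [0, 0, -1, 0, 0]

```text
time: 10.5
ee_pos: [0.5287, 0.2289, 0.2404]
ee_rot: [2.258, 2.182, 0.004]
force: [0.4, 1.0, -2.2]
opening: 0.171
gripper_force: 29.9
```

>>> arm_command:
  increments:
    - [0, 0, 0, 1.5, 0]
    - [0, 0, 0, 3, 0]
    - [0, 0, 0, 3, 0]
    - [0, 0, 0, 3, 0]
    - [0, 0, 0, 3, 0]
    - [0, 0, 0, 3, 0]
    - [0, 0, 0, 1.6, 0]
    - [0, 0, 0, 0, 0]

```text
time: 11.17
ee_pos: [0.5279, 0.2286, 0.2371]
ee_rot: [-2.575, -1.799, 0.002]
force: [-0.4, 0.1, -1.9]
opening: 0.166
gripper_force: 29.9
```

```bash
python3 st.py 570.6 -117.7 238 -20.1
python3 - <<'E'
from h import *
from bench import robot
s=robot.observe(); g=s["ee_pos"]+[0,0,.0188]
tilt(robot.camera("top"),g,(.344,.939),"top")
E
```

```text
t 11.17 tcp [527.9 228.6 237.1] q [0.33 0.38 1.56 0.   1.2  0.68] yang -20.14 zt [-0.001 -0.    -1.   ] F [-0.4  0.1 -1.9] open 0.166 gf 29.9
tool delta cm [-31.04  15.93  -0.08]
turn -0.04
top [(-115, 123, 237, 228), (-105, 174, 240, 224), (-95, 173, 239, 218), (-85, 195, 238, 216), (-75, 176, 238, 217), (-65, 201, 239, 216), (-55, 163, 239, 217), (-45, 190, 232, 217), (-35, 131, 333, 216), (-25, 116, 253, 216), (-15, 0, None, None), (-5, 0, None, None), (5, 0, None, None), (15, 0, None, None), (25, 0, None, None), (35, 0, None, None), (45, 0, None, None), (55, 0, None, None), (65, 0, None, None), (75, 0, None, None), (85, 0, None, None), (95, 0, None, None)]
```

>>> arm_command:
  increments:
    - [-1, 0.5, 0, 0, 0]
    - [-2.3, 1.2, 0, 0, 0]
    - [-2.3, 1.2, 0, 0, 0]
    - [-2.3, 1.2, 0, 0, 0]
    - [-2.3, 1.2, 0, 0, 0]
    - [-2.3, 1.2, 0, 0, 0]
    - [-2.3, 1.2, 0, 0, 0]
    - [-2.3, 1.2, 0, 0, 0]

```text
time: 11.88
ee_pos: [0.553, 0.0355, 0.2376]
ee_rot: [-2.574, -1.802, 0.0]
force: [-0.4, 0.7, -1.4]
opening: 0.171
gripper_force: 29.9
```

>>> arm_command:
  increments:
    - [-2.3, 1.2, 0, 0, 0]
    - [-2.3, 1.2, 0, 0, 0]
    - [-2.3, 1.2, 0, 0, 0]
    - [-2.3, 1.2, 0, 0, 0]
    - [-2.3, 1.2, 0, 0, 0]
    - [-1.4, 0.6, 0, 0, 0]
    - [-0.7, 0.4, 0, 0, 0]
    - [-0.3, 0, 0, 0, 0]

```text
time: 12.55
ee_pos: [0.5711, -0.1184, 0.2374]
ee_rot: [-2.575, -1.799, 0.0]
force: [-0.5, 0.1, -1.9]
opening: 0.169
gripper_force: 29.9
```

```bash
python3 st.py 570.6 -117.7 238 -20.1
python3 - <<'E'
from h import *
from bench import robot
s=robot.observe(); g=s["ee_pos"]+[0,0,.0188]
tilt(robot.camera("top"),g,(.344,.939),"top")
c=robot.camera("scene"); cv2.imwrite("pics/s4.png",cv2.resize(c["img"][200:380,80:320],None,fx=3,fy=3))
E
```

```text
t 12.55 tcp [ 571.1 -118.4  237.4] q [-0.28  0.39  1.54 -0.    1.21  0.07] yang -20.11 zt [-0.  0. -1.] F [-0.5  0.1 -1.9] open 0.169 gf 29.9
tool delta cm [ 0.05 -0.07 -0.06]
turn -0.01
top [(-115, 0, None, None), (-105, 0, None, None), (-95, 0, None, None), (-85, 0, None, None), (-75, 0, None, None), (-65, 0, None, None), (-55, 0, None, None), (-45, 0, None, None), (-35, 0, None, None), (-25, 0, None, None), (-15, 0, None, None), (-5, 0, None, None), (5, 0, None, None), (15, 0, None, None), (25, 0, None, None), (35, 0, None, None), (45, 35, 267, 258), (55, 61, 266, 258), (65, 62, 266, 259), (75, 62, 266, 260), (85, 42, 267, 260), (95, 0, None, None)]
```

View pics/s4.png

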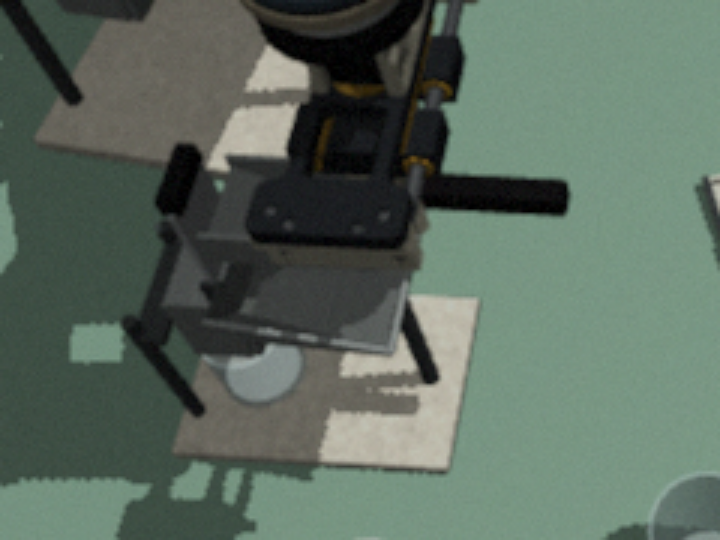

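Scoop level with its lip just ahead of the raised gate plate (crop ~195,240; handle end ~565,195). I can't tilt the tool, so I'll brace the lip on the plate and swing the grip up round it.

>>> arm_command:
  increments:
    - [-0.4, 0, 0, 0, 0]
    - [-0.4, 0, 0, 0, 0]
    - [-0.3, 0, 0, 0, 0]
    - [-0.2, 0, 0, 0, 0]
    - [-0.2, 0, -0.5, 0, 0]
    - [-0.2, 0, -0.5, 0, 0]
    - [-0.2, 0, -0.5, 0, 0]
    - [-0.2, 0, -0.5, 0, 0]

```text
time: 13.32
ee_pos: [0.5641, -0.1367, 0.2584]
ee_rot: [2.574, 1.801, 0.001]
force: [0.4, 2.1, -3.8]
opening: 0.17
gripper_force: 30.0
```

```bash
cat > ti.py <<'E'
import runpy; runpy.run_path("st.py")
from h import *
from bench import robot
s=robot.observe(); g=s["ee_pos"]+[0,0,.0188]
ax=np.array([.344,.939]); n=np.array([-ax[1],ax[0]])
o=np.array([.5345,-.2163]); print("grip funnel y",np.round((g[:2]-o)@ax*1000,1),"x",np.round((g[:2]-o)@-n*1000,1),"z",np.round(g[2]*1000,1))
for nm in("top","scene"):
    c=robot.camera(nm); P=cloud(c); d=P[...,:2]-g[:2]; a=d@ax; z=P[...,2]
    k=(c["range_z"]>0)&(abs(d@n)<.010)&(a>.035)&(a<.10)&(z>g[2]-.03)&(z<g[2]+.1)&(c["img"].max(-1)<70)
    if k.sum()>15:
        f=np.polyfit(a[k],z[k],1); print(nm,k.sum(),"tilt",np.round(np.degrees(np.arctan(f[0])),1),"range a",np.round(np.percentile(a[k],[2,98]),3))
    P2=P[(c["range_z"]>0)&(abs((P[...,:2]-o)@ax+.025)<.012)&(abs((P[...,:2]-o)@n)<.02)&(z>.2)&(z<.28)]
    if len(P2)>10: print(nm,"strip z98",np.round(np.percentile(P2[:,2],95)*1000,1))
E
python3 ti.py
```

```text
t 13.32 tcp [ 564.1 -136.7  258.4] q [-0.32  0.37  1.52  0.    1.25  0.03] yang -20.06 zt [ 0.  0. -1.] F [ 0.4  2.1 -3.8] open 0.17 gf 30.0
grip funnel y 84.9 x 0.4 z 277.2
top 315 tilt 8.7 range a [0.04  0.086]
scene 378 tilt 8.1 range a [0.036 0.085]
scene strip z98 260.6
```

>>> arm_command:
  increments:
    - [-0.23, 0, -0.45, 0, 0]
    - [-0.23, 0, -0.45, 0, 0]
    - [-0.23, 0, -0.45, 0, 0]
    - [-0.23, 0, -0.45, 0, 0]
    - [-0.31, 0, -0.43, 0, 0]
    - [-0.31, 0, -0.43, 0, 0]
    - [-0.31, 0, -0.43, 0, 0]
    - [-0.31, 0, -0.43, 0, 0]

```text
time: 14.08
ee_pos: [0.5565, -0.1574, 0.2932]
ee_rot: [-2.575, -1.8, -0.0]
force: [0.7, 2.0, -2.5]
opening: 0.171
gripper_force: 30.0
```

```bash
python3 ti.py
```

```text
t 14.08 tcp [ 556.5 -157.4  293.2] q [-0.36  0.34  1.48  0.    1.32 -0.01] yang -20.07 zt [-0.  0. -1.] F [ 0.7  2.  -2.5] open 0.171 gf 30.0
grip funnel y 62.9 x 0.4 z 312.0
top 357 tilt 23.0 range a [0.036 0.081]
scene 383 tilt 22.4 range a [0.036 0.08 ]
scene strip z98 259.6
```

>>> arm_command:
  increments:
    - [-0.25, 0, -0.45, 0, 0]
    - [-0.25, 0, -0.45, 0, 0]
    - [-0.3, 0, -0.45, 0, 0]
    - [-0.3, 0, -0.42, 0, 0]
    - [-0.3, 0, -0.35, 0, 0]
    - [-0.3, 0, -0.3, 0, 0]
    - [-0.3, 0, -0.3, 0, 0]
    - [-0.3, 0, -0.25, 0, 0]

```text
time: 14.85
ee_pos: [0.5485, -0.179, 0.3224]
ee_rot: [-2.574, -1.8, 0.001]
force: [1.1, 0.2, -7.5]
opening: 0.171
gripper_force: 32.3
```

```bash
python3 ti.py
python3 - <<'E'
from h import *
from bench import robot
c=robot.camera("scene"); cv2.imwrite("pics/s5.png",cv2.resize(c["img"][200:380,80:320],None,fx=3,fy=3))
E
```

```text
t 14.85 tcp [ 548.5 -179.   322.4] q [-0.4   0.32  1.44 -0.    1.38 -0.05] yang -20.07 zt [-0.001  0.    -1.   ] F [ 1.1  0.2 -7.5] open 0.171 gf 32.3
grip funnel y 39.8 x 0.3 z 341.2
top 305 tilt 31.5 range a [0.036 0.068]
scene 318 tilt 35.6 range a [0.035 0.066]
scene strip z98 261.0
```

View pics/s5.png

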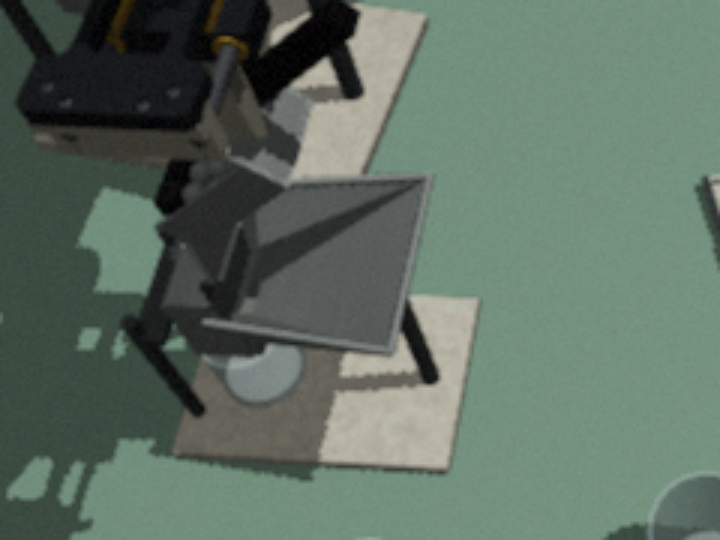

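Run:
```python
from h import *
from bench import robot
s=robot.observe(); ax=np.array([.344,.939]); n=np.array([-ax[1],ax[0]]); o=np.array([.5345,-.2163])
for nm in("top","scene"):
    c=robot.camera(nm); P=cloud(c); d=P[...,:2]-o; y=d@ax*1000; x=-(d@n)*1000; z=P[...,2]*1000; b=c["img"].max(-1)
    print(nm)
    for lo in range(-40,130,10):
        for tag,xm in(("mid",abs(x)<10),("side",(abs(x)>=20)&(abs(x)<32))):
            k=(c["range_z"]>0)&xm&(y>=lo)&(y<lo+10)&(z>180)&(z<440)
            if k.sum()>5: print(lo,tag,int(k.sum()),np.round(np.percentile(z[k],[5,25,50,75,95])),end=" | ")
        print()
```

```text
top









50 mid 14 [297. 299. 299. 300. 300.] | 
60 mid 8 [362. 367. 372. 379. 382.] | 
70 mid 86 [369. 380. 383. 387. 390.] | 70 side 11 [412. 412. 413. 416. 417.] | 
80 mid 89 [376. 389. 393. 396. 399.] | 
90 mid 94 [388. 400. 403. 406. 408.] | 
100 mid 82 [397. 399. 402. 405. 407.] | 


scene
-40 mid 10 [258. 259. 259. 259. 260.] | 
-30 mid 107 [183. 192. 258. 260. 261.] | -30 side 38 [188. 210. 246. 252. 256.] | 
-20 mid 50 [253. 258. 259. 260. 261.] | -20 side 61 [237. 243. 251. 258. 266.] | 
-10 mid 41 [249. 257. 260. 264. 267.] | -10 side 72 [240. 247. 258. 267. 275.] | 
0 mid 23 [262. 264. 266. 268. 271.] | 0 side 80 [250. 258. 268. 278. 283.] | 
10 side 79 [261. 268. 277. 286. 294.] | 
20 mid 21 [437. 438. 439. 439. 440.] | 20 side 149 [271. 286. 302. 431. 438.] | 
30 mid 14 [312. 314. 333. 417. 439.] | 30 side 216 [282. 303. 319. 429. 432.] | 
40 mid 123 [304. 306. 310. 343. 360.] | 40 side 266 [293. 306. 337. 359. 431.] | 
50 mid 173 [298. 302. 356. 367. 421.] | 50 side 55 [297. 298. 300. 301. 304.] | 
60 mid 181 [358. 371. 421. 426. 436.] | 60 side 125 [430. 430. 431. 433. 437.] | 
70 mid 138 [367. 377. 384. 419. 428.] | 70 side 155 [413. 419. 426. 430. 431.] | 
80 mid 97 [375. 383. 390. 394. 398.] | 
90 mid 103 [384. 392. 401. 404. 407.] | 
100 mid 95 [394. 399. 401. 404. 406.] |
```

Balls lie at the lip against the raised strip (crop ~200,180); tilt is about 43°. Back off slightly, lower, then retreat so they drop into the mouth.

>>> arm_command:
  increments:
    - [0.3, 0, 0, 0, 0]
    - [0.4, 0, 0.3, 0, 0]
    - [0, 0, 1, 0, 0]
    - [0, 0, 1.2, 0, 0]
    - [0, 0, 1.2, 0, 0]
    - [0, 0, 0.8, 0, 0]
    - [0, 0, 0, 0, 0]
    - [0.8, 0, 0, 0, 0]

```text
time: 15.77
ee_pos: [0.5537, -0.165, 0.2773]
ee_rot: [-2.575, -1.799, 0.001]
force: [0.0, -0.0, -1.7]
opening: 0.173
gripper_force: 32.1
```

>>> arm_command:
  increments:
    - [0.8, 0, 0, 0, 0]
    - [0.6, 0, 0, 0, 0]
    - [0.4, 0, 0, 0, 0]
    - [0, 0, 0, 0, 0]
    - [0, 0, 0, 0, 0]
    - [0, 0, 0, 0, 0]
    - [0, 0, 0, 0, 0]
    - [0, 0, 0, 0, 0]

```text
time: 16.43
ee_pos: [0.56, -0.1479, 0.2776]
ee_rot: [2.575, 1.8, -0.0]
force: [-0.1, -0.3, -1.5]
opening: 0.172
gripper_force: 32.1
```

```bash
python3 ti.py
python3 - <<'E'
from h import *
from bench import robot
c=robot.camera("scene"); cv2.imwrite("pics/s6.png",cv2.resize(c["img"][200:380,80:320],None,fx=3,fy=3))
E
```

```text
t 16.43 tcp [ 560.  -147.9  277.6] q [-0.34  0.35  1.5  -0.    1.29  0.01] yang -20.08 zt [-0. -0. -1.] F [-0.1 -0.3 -1.5] open 0.172 gf 32.1
grip funnel y 73.0 x 0.4 z 296.4
top 228 tilt 30.6 range a [0.04  0.068]
scene 277 tilt 34.5 range a [0.036 0.067]
scene strip z98 258.2
```

View pics/s6.png

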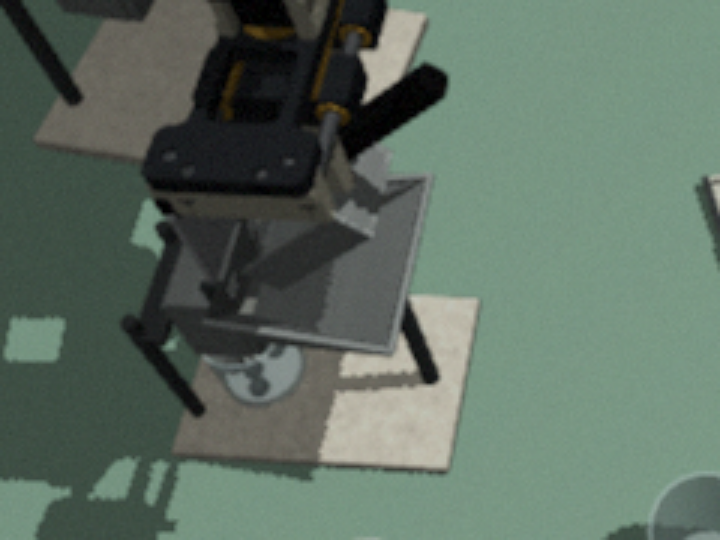

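Jar shows balls (crop ~260,380), none seen outside. Retreat and return to the tray, checking emptiness on the way.

>>> arm_command:
  increments:
    - [0, 0, -1.5, 0, 0]
    - [0, 0, -1.5, 0, 0]
    - [1.5, -0.7, 0, 0, 0]
    - [3, -1.4, 0, 0, 0]
    - [3, -1.4, 0, 0, 0]
    - [3, -1.4, 0, 0, 0]
    - [3, -1.4, 0, 0, 0]
    - [3, -1.4, 0, 0, 0]

```text
time: 17.25
ee_pos: [0.544, 0.0352, 0.3076]
ee_rot: [2.575, 1.8, 0.0]
force: [1.1, -0.2, -1.7]
opening: 0.167
gripper_force: 32.1
```

>>> arm_command:
  increments:
    - [3, -1.4, 0, 0, 0]
    - [3, -1.4, 0, 0, 0]
    - [3, -1.4, 0, 0, 0]
    - [3, -1.4, 0, 0, 0]
    - [2, -1.4, 0, -4.5, 0]
    - [0, 0, 0, -4.5, 0]
    - [0, 0, 0, -4.5, 0]
    - [0, 0, 0, -4.5, 0]

```text
time: 17.92
ee_pos: [0.5265, 0.1898, 0.3075]
ee_rot: [2.256, 2.187, -0.0]
force: [0.3, -0.2, -1.3]
opening: 0.173
gripper_force: 32.1
```

```bash
python3 st.py 528 190 110 -2.1
python3 - <<'E'
from h import *
from bench import robot
c=robot.camera("scene"); t=robot.camera("top")
a=cv2.resize(c["img"][270:370,100:240],None,fx=2.8,fy=2.8); b=cv2.resize(c["img"][190:330,290:450],None,fx=2.4,fy=2.4); d=cv2.resize(t["img"][180:300,370:510],None,fx=2.2,fy=2.2)
h=340; f=lambda i:cv2.copyMakeBorder(i,0,h-i.shape[0],0,0,0)
o=np.hstack([f(a),f(b)]); d=cv2.copyMakeBorder(d,0,0,0,o.shape[1]-d.shape[1],0)
cv2.imwrite("pics/s7.png",np.vstack([o,d])[:600])
o0=np.array([.5345,-.2163]); ax=np.array([.344,.939])
for cc in(c,t): 
    P,g=inbox(cc,.4,.8,.0,.4,.008,.018); mar(P,"trayrim")
E
```

```text
t 17.92 tcp [526.5 189.8 307.5] q [ 0.26  0.29  1.51 -0.    1.34  0.29] yang -1.78 zt [-0. -0. -1.] F [ 0.3 -0.2 -1.3] open 0.173 gf 32.1
tool delta cm [ 0.03  0.15 19.75]
turn 0.32
trayrim 814 c [605.3 170.3] size [313.2 346.6] ang 1.7 pca 90.2 z [ 8.4 11.1 14.8]
trayrim 282 c [613.7  87.9] size [ 91.8 339.7] ang 76.0 pca 164.1 z [ 8.5 11.5 15.4]
```

View pics/s7.png

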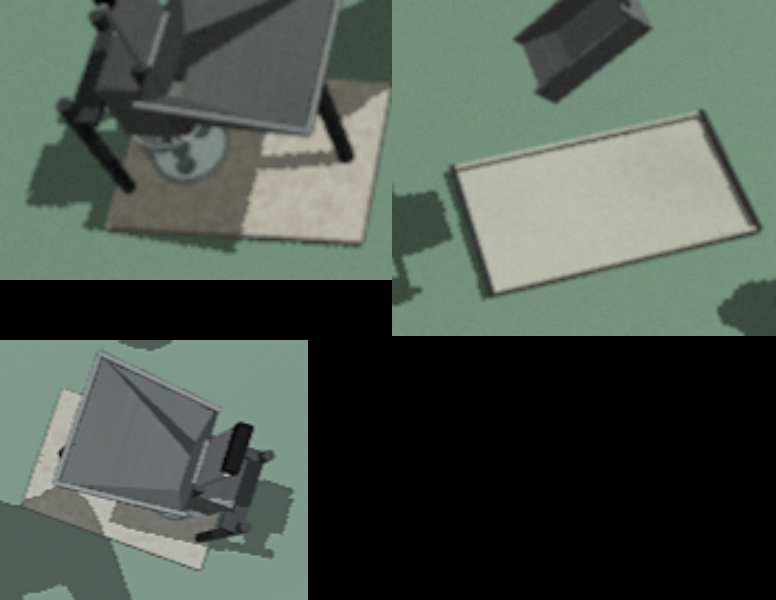

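The scoop is empty (crop ~570,45), funnel empty, balls in the jar, and the tray clear. Lower until the lip nears the tray floor.

>>> arm_command:
  increments:
    - [0, 0.15, 2, 0.3, 0]
    - [0, 0, 3.5, 0, 0]
    - [0, 0, 3.5, 0, 0]
    - [0, 0, 3.5, 0, 0]
    - [0, 0, 3.5, 0, 0]
    - [0, 0, 2.5, 0, 0]
    - [0, 0, 2, 0, 0]
    - [0, 0, 1, 0, 0]

```text
time: 18.68
ee_pos: [0.5283, 0.1903, 0.0918]
ee_rot: [-2.27, -2.169, -0.002]
force: [-11.8, 24.1, 52.2]
opening: 0.175
gripper_force: 45.6
```

>>> arm_command:
  increments:
    - [0.1, 0, 0.3, 0, 0]
    - [0.2, 0, 0.3, 0, 0]
    - [0.3, 0, 0.4, 0, 0]
    - [0.3, 0, 0.4, 0, 0]
    - [0.3, 0, 0.4, 0, 0]
    - [0.3, 0, 0.4, 0, 0]
    - [0.3, 0, 0.4, 0, 0]
    - [0, 0, 0, 0, 0]

```text
time: 19.35
ee_pos: [0.5302, 0.2083, 0.0676]
ee_rot: [2.268, 2.172, 0.005]
force: [1.0, 3.6, 5.2]
opening: 0.167
gripper_force: 30.0
```

```bash
python3 st.py
python3 - <<'E'
from h import *
from bench import robot
s=robot.observe(); g=s["ee_pos"]+[0,0,.0188]
tilt(robot.camera("scene"),g,(.037,.999),"scene")
tilt(robot.camera("top"),g,(.037,.999),"top")
E
```

```text
t 19.35 tcp [530.2 208.3  67.6] q [0.29 0.58 1.72 0.   0.84 0.34] yang -2.47 zt [ 0.003  0.001 -1.   ] F [1.  3.6 5.2] open 0.167 gf 30.0
scene [(-115, 105, 6, 3), (-105, 102, 6, 2), (-95, 129, 23, 3), (-85, 137, 29, 5), (-75, 134, 34, 15), (-65, 143, 38, 15), (-55, 150, 43, 16), (-45, 151, 46, 7), (-35, 289, 176, 25), (-25, 381, 195, 30), (-15, 286, 194, 30), (-5, 231, 195, 6), (5, 124, 197, 3), (15, 144, 199, 4), (25, 57, 196, 3), (35, 69, 177, 3), (45, 51, 7, 2), (55, 53, 117, 2), (65, 91, 120, 3), (75, 97, 125, 4), (85, 61, 125, 3), (95, 47, 6, 3)]
top [(-115, 118, 6, 2), (-105, 121, 7, 2), (-95, 139, 24, 3), (-85, 125, 27, 16), (-75, 134, 33, 16), (-65, 131, 38, 14), (-55, 137, 38, 16), (-45, 138, 34, 18), (-35, 59, 44, 25), (-25, 0, None, None), (-15, 0, None, None), (-5, 0, None, None), (5, 0, None, None), (15, 0, None, None), (25, 0, None, None), (35, 0, None, None), (45, 0, None, None), (55, 0, None, None), (65, 0, None, None), (75, 0, None, None), (85, 0, None, None), (95, 0, None, None)]
```

>>> arm_command:
  increments:
    - [0.45, 0, 0.4, 0, 0]
    - [0.45, 0, 0.45, 0, 0]
    - [0.45, 0, 0.45, 0, 0]
    - [0.45, 0, 0.5, 0, 0]
    - [0.35, 0, 0.5, 0, 0]
    - [0.3, 0, 0.5, 0, 0]
    - [0.3, 0, 0.5, 0, 0]
    - [0.2, 0, 0.4, 0, 0]

```text
time: 20.12
ee_pos: [0.5298, 0.237, 0.0288]
ee_rot: [-2.267, -2.175, 0.001]
force: [-6.5, 4.4, 21.3]
opening: 0.167
gripper_force: 30.0
```

```bash
python3 st.py
python3 - <<'E'
from h import *
from bench import robot
s=robot.observe(); g=s["ee_pos"]+[0,0,.0188]
tilt(robot.camera("scene"),g,(.037,.999),"scene")
E
```

```text
t 20.12 tcp [529.8 237.   28.8] q [0.34 0.66 1.7  0.   0.79 0.38] yang -2.37 zt [-0.001 -0.    -1.   ] F [-6.5  4.4 21.3] open 0.167 gf 30.0
scene [(-115, 133, 23, 3), (-105, 132, 30, 6), (-95, 117, 29, 11), (-85, 121, 30, 7), (-75, 127, 29, 6), (-65, 123, 29, 7), (-55, 127, 28, 6), (-45, 120, 30, 6), (-35, 242, 137, 7), (-25, 376, 157, 7), (-15, 186, 156, 10), (-5, 172, 156, 4), (5, 106, 159, 3), (15, 96, 162, 136), (25, 11, 164, 3), (35, 26, 139, 28), (45, 10, 55, 4), (55, 6, 55, 5), (65, 5, 55, 4), (75, 23, 54, 50), (85, 39, 53, 5), (95, 27, 13, 3)]
```

>>> arm_command:
  increments:
    - [0, 0, 0, 0, 0.5]
    - [0, 0, 0, 0, 0.5]
    - [0, 0, 0, 0, 0.5]
    - [0, 0, 0, 0, 0.5]
    - [0, 0, -1, 0, 0.5]
    - [0, 0, -3, 0, 0.5]
    - [0, 0, -4, 0, 0.5]
    - [0, 0, -4, 0, 0.5]

```text
time: 20.83
ee_pos: [0.5295, 0.2364, 0.1512]
ee_rot: [-2.266, -2.175, 0.002]
force: [1.4, 0.4, 0.9]
opening: 0.496
gripper_force: 0.0
```

>>> arm_command:
  increments:
    - [4, 0, -3, 0, 0.5]
    - [4, 0, 0, 0, 0.5]
    - [4, 0, 0, 0, 0.5]
    - [4, 0, 0, 0, 0.5]
    - [4, 0, 0, 0, 0.5]
    - [0, 0, 0, 0, 0.5]
    - [0, 0, 0, 0, 0.5]
    - [0, 0, 0, 0, 0.5]

```text
time: 21.5
ee_pos: [0.5379, 0.4293, 0.1748]
ee_rot: [2.266, 2.175, -0.001]
force: [-0.5, -0.1, 0.2]
opening: 0.5
gripper_force: 0.0
```

```bash
python3 st.py
python3 - <<'E'
from h import *
from bench import robot
dark=lambda g:g.max(1)<60
for n in("scene","top"):
    c=robot.camera(n)
    P,g=inbox(c,.45,.6,.12,.40,.046,.06); P=P[dark(g)]
    if len(P)>30: P=mar(P,n+" handle"); print("slope",np.polyfit(P[:,1],P[:,2],1)[0])
    P,g=inbox(c,.45,.6,.10,.26,.018,.036); P=mar(P,n+" pan"); 
    P,g=inbox(c,.47,.58,-.30,-.2,.2,.30); mar(P[dark(g)],n+" strip")
    cv2.imwrite(f"pics/{n}8.png",c["img"])
    if n=="scene": S=c["img"]
    else: T=c["img"]
a=cv2.resize(S[225:375,110:250],None,fx=4,fy=4)[:600]; cv2.imwrite("pics/fin.png",np.hstack([a[:600],cv2.resize(S[220:330,300:460],(240,165)).repeat(1,0) if False else np.zeros((a.shape[0],1,3),np.uint8)]))
E
```

```text
t 21.5 tcp [537.9 429.3 174.8] q [ 0.61  0.65  1.29 -0.    1.2   0.65] yang -2.35 zt [-0. -0. -1.] F [-0.5 -0.1  0.2] open 0.5 gf 0.0
scene handle 341 c [532.3 271.1] size [107.1  18.8] ang 87.5 pca 87.6 z [47.1 53.5 56.5]
slope 0.009642784617240116
scene pan 449 c [527.3 172.2] size [95.  59.9] ang 87.5 pca 86.8 z [18.8 25.5 32.5]
scene strip 247 c [ 525.7 -240.1] size [12.9 40.5] ang 70.6 pca 158.5 z [246.6 258.1 260.3]
top handle 396 c [533.9 271.1] size [109.3  16.6] ang 87.8 pca 87.5 z [50.6 54.  57. ]
slope -0.00045585617815734525
top pan 282 c [529.5 170.3] size [93.3 56.8] ang 87.6 pca 83.7 z [18.6 26.6 32.9]
top strip 216 c [ 525.8 -239.6] size [12.1 43.7] ang 69.9 pca 161.7 z [238.6 258.6 261.4]
```

View pics/fin.png

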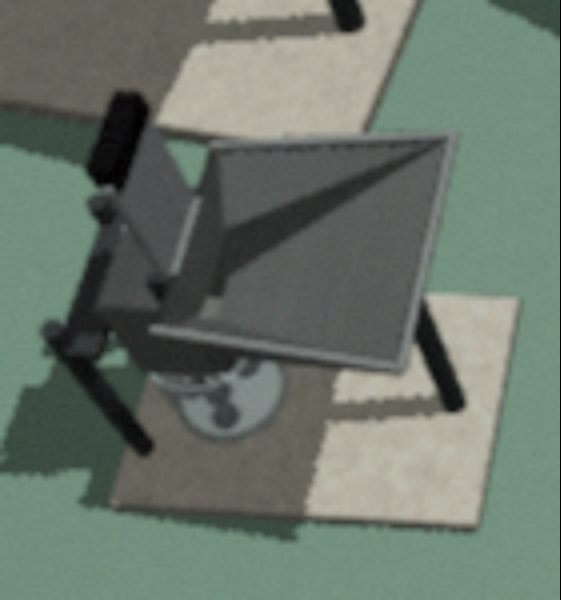

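The gate strip top stands at z ≈ 259 (gate +45 mm). The scoop is flat and empty on the tray. The balls are in the jar (~230,395), none are seen outside it, and the arm is clear.

```bash
python3 -c "
from bench import robot
print(robot.job_done())"
```

```text
the job is handed in; nothing more can be done
None
```

I handed the job in at 21.5 s: the gate is fully up (+45 mm), the scoop is flat and empty on its tray, and the balls are in the jar. I could not count all six through the glass, but none showed in the scoop, funnel or around it; the hand-in returned no verdict, and the bystanders' positions were not re-measured.

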